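Test and re-arm the stop button of the packing bench

ROBOT

A 6-joint arm with a two-finger parallel gripper is mounted at the origin on a cart in front of the work surface, level with it; the furniture and walls round the work are solid. World frame = base frame: x ahead of the robot, y to its left, z up, the work surface at z = 0. Lengths are in mm, angles in rad, forces in N, time in s.
With the tool pointing down it reaches from about 250 to 775 mm from the base axis. Payload 8.9 kg.
Tool frame: the origin (TCP) lies on the centre line of the jaws, within the pads' length; the fingertips stand 19 mm ahead of it and the grasp point (between the pads) is the TCP; z points along the fingers, y is the direction in which the jaws open and shut (so a half turn about z gives the same grasp; the last joint's range is limited). The gripper opens to 85 mm and grips with 20 to 120 N. Pads are 22 mm wide; open, the fingers measure 114 mm over their backs; the gripper's body (76 mm by 85 mm) begins 54 mm behind the grasp point. The pads swing forward as they close: fully open they stand 13 mm farther back than shut.
Start: joints at [-1.484, 0.291, -0.153, 1.127, 0, 1.431], TCP at [117.542, -511.671, 250.305] pointing down, gripper open.
Joint ranges: [-2.52, 2.52], [-0.91, 1.74], [-1.3, 1.37], [-1.96, 2.02], [-1.52, 1.47], [-3.14, 3.14]. Speed limits (rad/s): [2.22, 2.22, 2.79, 3.14, 3.14, 3.14].

INTERFACE

Orientations are given as a unit quaternion [x, y, z, w].
In Python, from station import * gives the robot as it stands. The module is installed in compiled form; this text tells all that it offers.
- The arm moves only by the tool apply_moves, never from a script. Its argument "rows" is a list of rows, each a list of 6 numbers: the shift along the tool's x, y, z in mm, then the turn, a rotation vector about the tool's x, y, z in degrees. A call has 1 to 10 rows; each row is the pose to reach, as a shift and turn from the pose commanded when the call began, along the tool's axes at that moment; what a row does not reach only later rows make up. A row lasts 1/8 s, in which the tool goes at most 62.5 mm and 10.7 degrees, less where a joint would pass 70% of its speed; a pose out of reach is approached as far as the arm can. A call with a gripper value outside its range is refused whole. "claw" is the closure, from 0 (fully open) to 1 (shut), set as the call begins (left out, the last holds). The fingers move at their own pace and stop on an object; the grip force is fixed at half the most. Time passes only in rows, so rows that repeat a pose let the fingers close. It gives the time, the measured TCP pose, the force and the opening at its end, in the units of the state.
- get_state(): the state, without advancing time (a new reading comes with each control period).
- get_image(name): name is "scene" or "top" or "wrist"; returns the picture (420x560x3 uint8, blue, green, red); there is no depth.
- camera_params(name): a dict with "fx", "fy", "cx", "cy" (pixels), "camera_from_world" (4x4, takes a point from world to camera coordinates); the wrist camera has in their place "tool_from_camera" (4x4, takes a point from camera to tool coordinates, whose origin is the TCP and whose axes are the flange's). Camera axes: x right, y up, looking along -z (the intrinsics and any distortion apply to the point x, -y, -z); pixel columns grow to the right and rows downward; lengths in mm; the calibration is good to about 2 mm. A picture is of the moment at which its call begins: read the wrist's pose just before it. camera_params takes no time and is no camera call.
- finish_job(): hands the job in, once; it reports no verdict.
The state is a dict: "clock": time; "joints": joint angles; "dq": joint speeds; "joint_torque": joint torques, N m; "ee_pos": TCP position; "eef_rot": TCP orientation; "wrist_force": force on the tool from outside, world axes, zero at the start; "wrist_torque": the same for the moment, N m; "gripper_width": finger opening in mm.
Only numpy, scipy, OpenCV 4.12 (cv2) and the standard library are available. Lean on these libraries where they do the work, as an engineer would, in place of code of your own. Each camera call takes 0.05 s, during which the arm holds its last target.

TASK

Do the start-of-shift check of the bench's stop button: press the big mushroom button down until it latches in, then push one of its ears round clockwise (seen from above) with a fingertip until the button pops back out. After it has popped out, and not before, press the small reset button on the other box fully in and let it spring back. Leave the cups, the carton and the pocket scale where they stand.

Things in the scene. Friction and masses are not known exactly. Their poses are not given: they have to be found in the camera images.
- stop_station: Stop station: grey plastic housing 72 x 72 mm, 55 mm high, screwed to the bench (does not move), with one large mushroom button on top. Origin: centre of its underside; z up; the cable gland is on its +x side.
- stop_top (a point): Centre of the top of the mushroom button, on its vertical axis; 91 mm above the bench when the button is out, 84 mm when in. The black head is 40 mm across with two opposite ears (see stop_ear); its top is a dome with a flat 16 mm across. The axes turn with the head; z up.
- stop_ear (a point): Middle of one of the head's two equal, opposite ears, 40 mm from the button's vertical axis; the other ear lies opposite, 40 mm on the other side. Each ear reaches out to 46 mm from the axis, is 12 mm wide and 15 mm tall with upright flanks. This point lies 12 mm below stop_top; the ear's underside is 16 mm above the housing when the button is out, 9 mm when in; below the ears there is only a collar of 38 mm across, 7 mm high.
- stop_press (a joint): How far the mushroom button is pushed in, m: 0 out, 0.007 fully in. It takes about 5 N to start; past 0.004 it snaps in by itself and stays latched.
- stop_twist (a joint): How far the mushroom head is turned clockwise as seen from above, rad: 0 at rest, stop at 1.1; it cannot turn the other way. While latched, turning it lifts it on a ramp, and between 0.5 and 0.8 (later if the finger rubs hard on the ear) it snaps out to stop_press 0. A light spring turns it back to 0 when let go. It takes about 1 to 2 N on an ear.
- reset_station: Reset station: smaller grey plastic housing 64 x 64 mm, 45 mm high, screwed to the bench (does not move), with one small push button on top. It may stand left or right of the stop station. Origin: centre of its underside; z up.
- reset_top (a point): Centre of the top face of the small round reset button, 28 mm across and 67 mm above the bench, in a metal ring on the reset station; it is pressed straight down.
- reset (a joint): How far the reset button is pushed in, m: 0 out, 0.006 fully in (5 N); it springs back when let go.
- cup_white: Bystander, loose, to be left alone: small white paper cup, 64 mm across and 64 mm high. Origin: centre of its underside.
- cup_green: Bystander, loose, to be left alone: small green paper cup, 64 mm across and 64 mm high. Origin: centre of its underside.
- sticker_box: Bystander, loose, to be left alone: small white carton, 73 x 108 x 52 mm. Origin: centre of its underside.
- pocket_scale: Bystander, loose, to be left alone: flat black pocket scale with a pale plate, 80 x 139 x 19 mm. Origin: centre of its underside.
Mind the look-alikes: they are no part of the job. Leave any purple look-alike of the stop_station alone.

How it is judged:
By the outcome, as a careful person would: the job done as asked, in the order asked, and still so for the second after the job is handed in, with the robot touching nothing.
It also fails if it takes over 51 s, if anything falls off the work surface, if the arm or the gripper's body presses on something with over 40 N, if the wrist force passes 120 N, or if a joint passes its speed limit or range.

## Working session

There is one attempt and no reset: what is moved stays moved. The work goes in short steps, Python scripts to look and compute and a tool call to move; the robot and the scene stay as the last step left them, time stands still between calls to the robot, and variables do not carry over. Pictures are saved under pics/ and viewed, and the job is handed in when it is done.

Besides the shell and the picture viewer there is one more tool, called as name(argument=value, ...), one argument or row to a line, values as JSON. apply_moves: Moves the arm, as the interface text tells. Its arguments: {"type":"object","properties":{"rows":{"type":"array"},"claw":{"type":"number"}},"required":["rows"]}

```bash
mkdir -p pics
python3 - <<'E'
from station import *
import cv2
s=get_state();print(s)
for n in("scene","top","wrist"):
    cv2.imwrite(f"pics/{n}0.png",get_image(n))
    print(n,camera_params(n))
E
```

```text
{'clock': 0.0, 'joints': array([-1.48429493e+00,  2.91250803e-01, -1.54135501e-01,  1.12670978e+00,
        2.18962904e-06,  1.43152326e+00]), 'dq': array([-0.00112978, -0.00067727,  0.0010378 , -0.00109239, -0.00062606,
       -0.00054048]), 'joint_torque': array([ 1.12668473e-03, -5.37146115e+01,  3.31368864e+01,  1.62035041e-02,
        3.44934313e-05,  3.91341871e-06]), 'ee_pos': array([ 117.50850937, -511.24744586,  249.74418603]), 'eef_rot': array([ 9.93634790e-01,  1.12647598e-01,  1.82400757e-05, -6.49625036e-04]), 'wrist_force': array([0.10146117, 0.29593108, 0.34738998]), 'wrist_torque': array([-0.05709225,  0.0295622 ,  0.02265488]), 'gripper_width': 85.56689167095142}
scene {'fx': 529.5378584035426, 'fy': 529.5378584035426, 'cx': 284.39742792424676, 'cy': 206.36782328860195, 'camera_from_world': array([[-6.80412752e-01, -7.32729994e-01,  1.20516568e-02,
         9.14161206e+01],
       [ 5.04324243e-01, -4.56256956e-01,  7.33134809e-01,
        -4.12711862e+02],
       [-5.31691212e-01,  5.04912216e-01,  6.79976551e-01,
        -1.21912977e+03],
       [ 0.00000000e+00,  
[... 300 characters left out ...]
.35179108e-02,  6.35767882e-02,
        -4.13833877e+02],
       [-6.39545148e-02,  1.56730471e-02,  9.97829733e-01,
        -1.57199568e+03],
       [ 0.00000000e+00,  0.00000000e+00,  0.00000000e+00,
         1.00000000e+00]])}
wrist {'fx': 377.21169621135056, 'fy': 377.21169621135056, 'cx': 279.305040683158, 'cy': 206.55250070730182, 'tool_from_camera': array([[ 7.82236905e-05,  9.50640169e-01,  3.10295443e-01,
         7.86274507e+01],
       [ 9.99999703e-01,  1.63574614e-04, -7.53231383e-04,
         1.58677487e-01],
       [-7.66808467e-04,  3.10295410e-01, -9.50639874e-01,
        -1.24502215e+02],
       [ 0.00000000e+00,  0.00000000e+00,  0.00000000e+00,
         1.00000000e+00]])}
```

View pics/scene0.png

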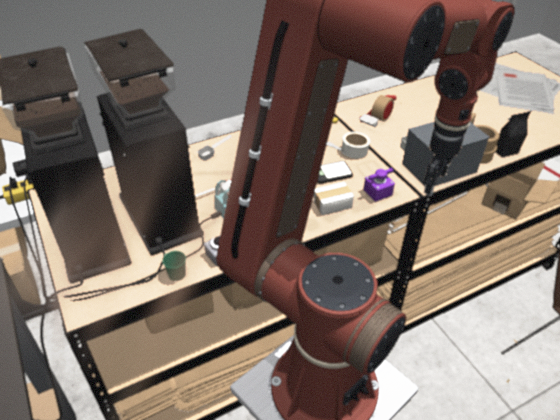

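View pics/top0.png

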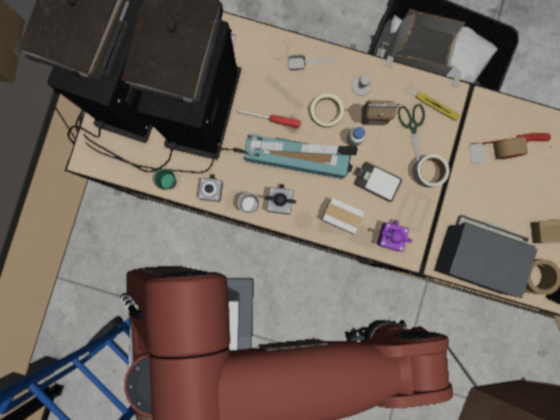

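View pics/wrist0.png

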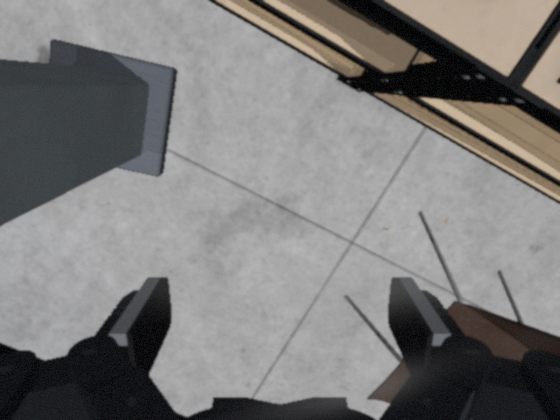

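Top view: the grey housing with the black eared head at (281,200) is the stop station. The grey box at (209,188) is the reset, and the purple one at (394,236) is the look-alike. The white cup is at (249,203), between the two boxes. I'll enlarge this area to confirm.

```bash
cat > h.py <<'E'
import numpy as np,cv2
from station import *
def ray(name,uv,z,T=None):
    p=camera_params(name)
    d=np.array([(uv[0]-p['cx'])/p['fx'],-(uv[1]-p['cy'])/p['fy'],-1.])
    if name=='wrist': M=T@p['tool_from_camera']
    else: M=np.linalg.inv(p['camera_from_world'])
    o=M[:3,3];d=M[:3,:3]@d
    return o+d*(z-o[2])/d[2]
def proj(name,P,T=None):
    p=camera_params(name)
    M=p['camera_from_world'] if name!='wrist' else np.linalg.inv(T@p['tool_from_camera'])
    q=M@np.append(P,1)
    return p['cx']+p['fx']*q[0]/-q[2],p['cy']-p['fy']*q[1]/-q[2]
def toolT(s):
    from scipy.spatial.transform import Rotation as R
    T=np.eye(4);T[:3,:3]=R.from_quat(s['eef_rot']).as_matrix();T[:3,3]=s['ee_pos'];return T
E
python3 - <<'E'
from h import *
im=cv2.imread('pics/top0.png')
c=im[165:225,150:310];cv2.imwrite('pics/crop0.png',cv2.resize(c,(800,300),interpolation=cv2.INTER_CUBIC))
print('stop',ray('top',(281,200),91),'reset',ray('top',(209,188),67),'white',ray('top',(249,203),64),'green',ray('top',(165,180),64),ray('top',(394,236),91))
E
```

```text
stop [ 447.37919191 -280.45599383   91.        ] reset [479.32432301 -71.45634949  67.        ] white [ 438.72171955 -188.29375638   64.        ] green [499.86505719  57.04295473  64.        ] [ 352.03135281 -605.2301616    91.        ]
```

View pics/crop0.png

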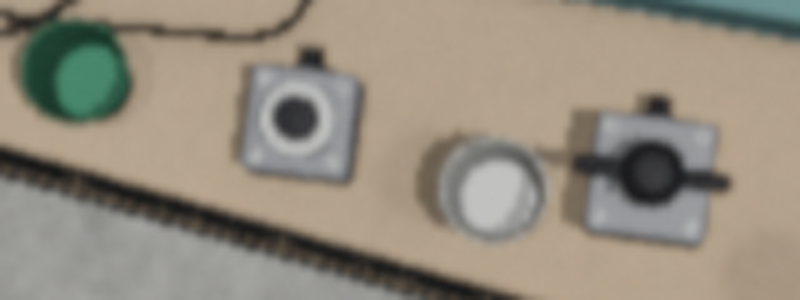

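The crop confirms it: grey stop station with a black head and two ears running left-right, and the white cup close to its left ear. I'll use the right (world −y) ear. Clockwise moves that ear toward the robot (−x). Next I'll move above it with the claw shut and take a close view.

apply_moves(
  rows=[
    [47,-19,0,0,0,0],
    [94,-38,0,0,0,0],
    [141,-57,0,0,0,0],
    [188,-76,0,0,0,0],
    [235,-95,0,0,0,0],
    [282,-114,0,0,0,0],
    [329,-133,0,0,0,0],
    [372,-150,0,0,0,0],
    [372,-150,0,0,0,0],
    [372,-150,0,0,0,0],
  ],
  claw=1,
)

```text
clock: 1.4
ee_pos: [446.1, -282.2, 250.0]
eef_rot: [0.994, 0.113, -0.0, -0.0]
wrist_force: [-0.1, -0.4, -0.4]
gripper_width: -0.4
```

Run:
```python
from h import *
s=get_state();print(s['clock'],s['ee_pos'],s['eef_rot'],s['joints'],s['gripper_width'])
np.save('T1.npy',toolT(s))
cv2.imwrite("pics/wrist1.png",get_image("wrist"))
cv2.imwrite("pics/scene1.png",get_image("scene"))
```

```text
1.4 [ 446.11734693 -282.15367832  250.02790828] [ 9.93603220e-01  1.12926751e-01 -4.10409441e-04 -1.44065838e-04] [-7.02264957e-01  2.96924413e-01 -1.45459516e-01  1.12918488e+00
 -4.00045090e-04  2.21299152e+00] -0.44257433556184855
```

View pics/wrist1.png

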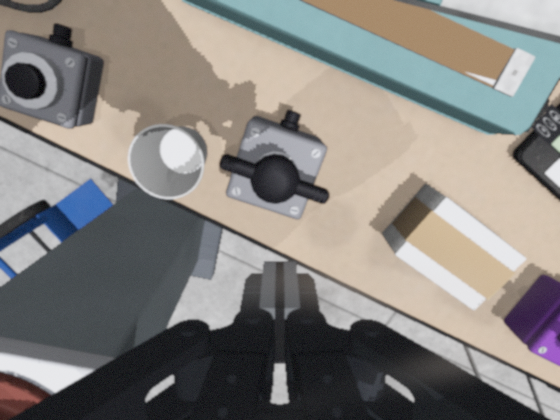

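View pics/scene1.png

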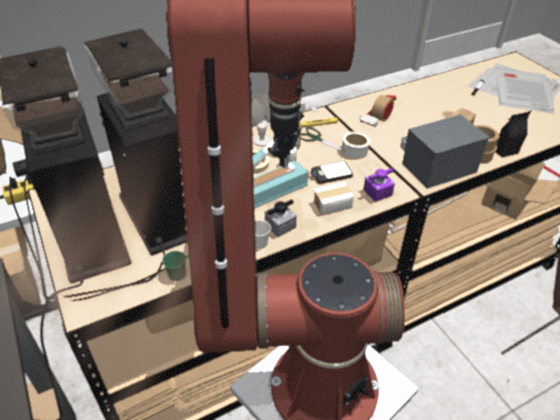

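Run:
```python
from h import *
T=np.load('T1.npy')
im=cv2.imread('pics/wrist1.png')
c=im[100:225,110:340];cv2.imwrite('pics/crop1.png',cv2.resize(c,None,fx=3.4,fy=3.4,interpolation=cv2.INTER_CUBIC))
m=(im.max(2)<60).astype(np.uint8);
w=np.zeros_like(m);w[145:215,215:335]=1;m&=w
n,l,st,ce=cv2.connectedComponentsWithStats(m)
for i in range(1,n):
    if st[i,4]>100: print(st[i],ce[i])
i=1+st[1:,4].argmax();M=(l==i).astype(np.uint8)
D=cv2.distanceTransform(M,cv2.DIST_L2,5);_,r,_,p=cv2.minMaxLoc(D);print('head circle',p,r)
ys,xs=np.nonzero(M);d=np.c_[xs,ys]-np.array(p);
q=np.hypot(*d.T);print('far pts',xs[q.argmax()],ys[q.argmax()])
mm,ev=cv2.PCACompute(np.c_[xs,ys].astype(np.float32),None)[:2];t=(np.c_[xs,ys]-mm)@ev[0]
a=np.c_[xs,ys][t.argmin()];b=np.c_[xs,ys][t.argmax()];print('ends',a,b)
for z in(76,79,84):print('head at',z,ray('wrist',p,z,T))
A=ray('wrist',a,86,T);B=ray('wrist',b,86,T);print(A,B,np.hypot(*(A-B)[:2]),(A+B)/2,np.degrees(np.arctan2(*(A-B)[1::-1])))
for z in (0,19,91): print(proj('wrist',(T@[0,0,z,1])[:3],T))
```

```text
[ 221  155  107   48 2011] [270.88065639 176.90402785]
head circle (259, 181) 7.990699768066406
far pts 327 194
ends [221 160] [327 194]
head at 76 [ 445.34797987 -265.698267     76.        ]
head at 79 [ 446.1272862  -265.68812593   79.        ]
head at 84 [ 447.42613007 -265.67122413   84.        ]
[ 457.7052828  -233.54646587   86.        ] [ 449.67112965 -320.62999691   86.        ] 87.45335325314592 [ 453.68820622 -277.08823139   86.        ] 84.72892667617381
(np.float64(278.61262288963974), np.float64(301.9798550129788))
(np.float64(278.6561711581102), np.float64(277.433075536989))
(np.float64(278.7589266861799), np.float64(219.5130393093685))
```

View pics/crop1.png

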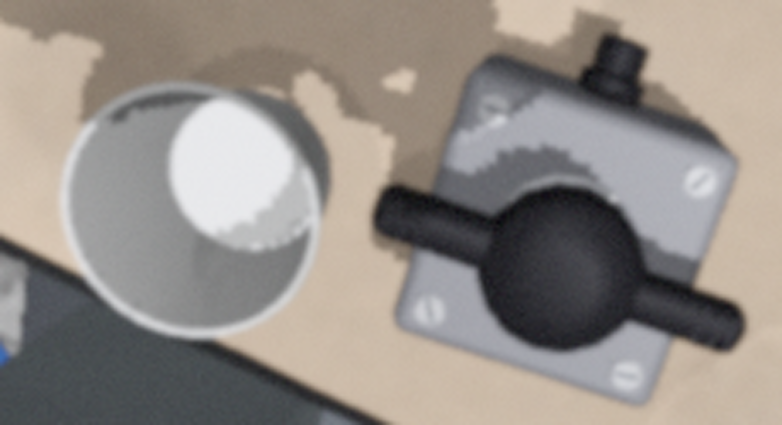

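Run:
```python
from h import *
T=np.load('T1.npy')
f=lambda x,y,z:ray('wrist',(110+(x+.5)/3.4-.5,100+(y+.5)/3.4-.5),z,T)
print('head',f(561,267,79),'screws',f(563,244.75,55))
sc=[f(*p,55) for p in((495,108),(700,182),(627,377),(430,312))]
print('screw sides',[np.hypot(*(sc[i]-sc[i-1])[:2]) for i in range(4)])
A=f(378,205,79);B=f(744,325,79);print(A,B,np.hypot(*(A-B)[:2]),(A+B)/2,np.degrees(np.arctan2(*(A-B)[1::-1])))
C=np.array([f(64,198,64),f(322,198,64)]);print('white cup rim',C)
print('top',ray('top',(280.4,199.6),85))
# reset
im=cv2.imread('pics/wrist1.png')
print('reset',ray('wrist',(25,80),67,T),'top reset',ray('top',(150+297/5,165+117/5),67))
```

```text
head [ 451.2383749  -277.46624967   79.        ] screws [ 451.20231638 -277.71682955   55.        ]
screw sides [np.float64(55.09775810803904), np.float64(54.17764262109855), np.float64(54.513018688227895), np.float64(54.17165340755799)]
[ 456.13879086 -232.64617039   79.        ] [ 447.15054947 -323.4330262    79.        ] 91.2307057527578 [ 451.64467017 -278.0395983    79.        ] 84.34592680243125
white cup rim [[ 437.2375477  -155.9471645    64.        ]
 [ 451.38415667 -217.37740054   64.        ]]
top [ 449.00006238 -278.82876429   85.        ]
reset [481.02032315 -72.83182855  67.        ] top reset [478.18793079 -72.64892107  67.        ]
```

Measured: axis at about (451, −278). Ear span is 91 mm (expected 92), screws and head agree within 1 mm, and the −y ear points at −95.7°. I'll now move over the button, yawed +72°, to leave joint 6 room for the clockwise sweep.

apply_moves(
  rows=[
    [1,0,15,0,0,-9],
    [2,-1,30,0,0,-18],
    [3,-1,50,0,0,-27],
    [4,-2,70,0,0,-36],
    [5,-2,85,0,0,-45],
    [5.5,-3,100,0,0,-54],
    [5.5,-3,115,0,0,-63],
    [5.5,-3,125,0,0,-71.5],
    [5.5,-3,130,0,0,-71.5],
    [5.5,-3,130,0,0,-71.5],
  ],
)

```text
clock: 2.75
ee_pos: [450.7, -278.4, 120.3]
eef_rot: [0.742, 0.67, -0.0, -0.0]
wrist_force: [0.5, 0.2, -0.2]
gripper_width: -0.1
```

Run:
```python
from h import *
s=get_state();print(s['clock'],s['ee_pos'],s['joints'],s['wrist_force']);T=toolT(s);np.save('T2.npy',T);print(T.round(3))
cv2.imwrite("pics/wrist2.png",get_image("wrist"))
print(proj('wrist',np.array([451,-278,91.]),T))
```

```text
2.75 [ 450.70370441 -278.43673866  120.27903486] [-6.91417291e-01  4.09963054e-01 -3.45542733e-01  8.15618889e-01
 -3.20732781e-05  9.80704321e-01] [ 0.45509777  0.22135662 -0.21078155]
[[ 1.01000e-01  9.95000e-01 -0.00000e+00  4.50704e+02]
 [ 9.95000e-01 -1.01000e-01  0.00000e+00 -2.78437e+02]
 [ 0.00000e+00 -0.00000e+00 -1.00000e+00  1.20279e+02]
 [ 0.00000e+00  0.00000e+00  0.00000e+00  1.00000e+00]]
(np.float64(281.51317757389137), np.float64(266.0624406480167))
```

View pics/wrist2.png

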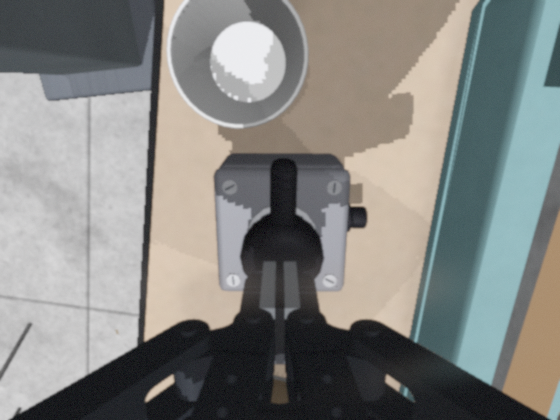

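The head at column ~282 sits right under the fingers, and the ear points along tool x. Pressing now.

apply_moves(
  rows=[
    [0,0,5,0,0,0],
    [0,0,9,0,0,0],
    [0,0,12,0,0,0],
    [0,0,14,0,0,0],
    [0,0,16,0,0,0],
    [0,0,17.5,0,0,0],
    [0,0,18,0,0,0],
    [0,0,18,0,0,0],
  ],
)

```text
clock: 3.8
ee_pos: [451.3, -278.0, 102.9]
eef_rot: [0.741, 0.672, 0.0, 0.0]
wrist_force: [-2.8, 2.1, 10.8]
gripper_width: 0.3
```

apply_moves(
  rows=[
    [0,0,-15,0,0,0],
    [0,0,-30,0,0,0],
    [-10,10,-35,0,0,0],
    [-25,25,-35,0,0,0],
    [-38,40,-35,0,0,0],
    [-38,40,-35,0,0,0],
    [-38,40,-35,0,0,0],
  ],
)

```text
clock: 4.68
ee_pos: [486.9, -319.2, 137.5]
eef_rot: [0.741, 0.672, -0.0, -0.0]
wrist_force: [-0.0, 0.1, -1.9]
gripper_width: -0.1
```

Run:
```python
from h import *
s=get_state();print(s['clock'],s['ee_pos'],s['wrist_force']);T=toolT(s);np.save('T3.npy',T)
im=get_image("wrist");cv2.imwrite("pics/wrist3.png",im)
for z in(84,91):print(proj('wrist',np.array([451,-278,z]),T))
```

```text
4.675 [ 486.8767932  -319.21738424  137.53657098] [-0.01502223  0.13035444 -1.9111569 ]
(np.float64(198.7190233144355), np.float64(173.67130832820618))
(np.float64(195.6478334913046), np.float64(177.08959005783515))
```

View pics/wrist3.png

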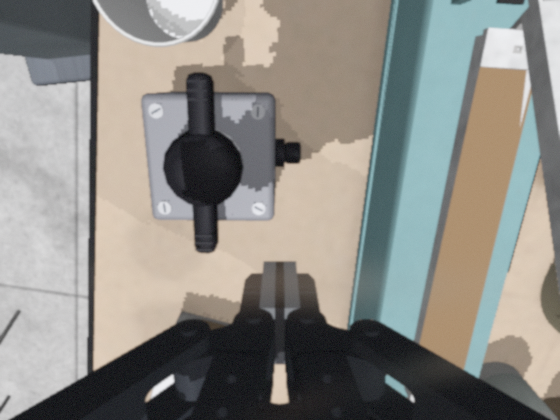

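Run:
```python
from h import *
T=np.load('T3.npy')
for z in(72,79.5,86.5):
    A=ray('wrist',(200,72.5),z,T);B=ray('wrist',(206,252.5),z,T)
    L=ray('wrist',(163.5,168),z,T);Rr=ray('wrist',(243,168),z,T)
    print(z,'span',np.hypot(*(A-B)[:2]),'mid',((A+B)/2)[:2],'dir',np.degrees(np.arctan2(*(A-B)[1::-1])),'dia',np.hypot(*(L-Rr)[:2]),((L+Rr)/2)[:2])
```

```text
72 span 93.70479052127459 mid [ 450.78931827 -278.44665041] dir 82.73965187094025 dia 40.792689376394506 [ 450.90356421 -277.80264845]
79.5 span 90.00721378915695 mid [ 452.49124884 -276.95277621] dir 82.73965187094022 dia 39.183016079655076 [ 452.60098666 -276.33418647]
86.5 span 86.55614217251374 mid [ 454.07971738 -275.55849361] dir 82.73965187094024 dia 37.68065433603157 [ 454.18524761 -274.96362195]
```

Ear span and head diameter fit the latched height (ear middle at ~72 mm), so the button is latched. Going down beside the ear.

apply_moves(
  rows=[
    [0,0,15,0,0,0],
    [0,0,30,0,0,0],
    [0,0,42,0,0,0],
    [0,0,50,0,0,0],
    [0,0,50.5,0,0,0],
    [0,-6,50.5,0,0,0],
    [0,-12,50.5,0,0,0],
    [0,-17,50.5,0,0,0],
    [0,-17,50.5,0,0,0],
  ],
)

```text
clock: 5.85
ee_pos: [470.0, -318.1, 87.0]
eef_rot: [0.741, 0.672, -0.0, 0.0]
wrist_force: [0.8, -0.4, 0.1]
gripper_width: 0.1
```

Run:
```python
from h import *
s=get_state();print(s['clock'],s['ee_pos'],s['wrist_force'],s['joints'])
cv2.imwrite("pics/wrist4.png",get_image("wrist"))
def rows(s0,z0,ths,r=38):
    for th,s in ths:
        t=np.radians(th);c,n=np.cos(t),np.sin(t)
        p=np.array([-r*c-s*n,-r*n+s*c])-np.array([-r,s0]);print(th,s,p.round(1))
rows(23,0,[(0,14),(0,10),(8,14),(16,14),(24,14),(32,14),(40,14),(48,14),(56,14),(60,14)])
```

```text
5.85 [ 470.00727803 -318.14036281   87.04751722] [ 0.81135799 -0.39267351  0.14806706] [-7.23834458e-01  5.09642464e-01 -2.79488565e-01  7.81529313e-01
 -1.76245405e-05  9.44466319e-01]
0 14 [ 0. -9.]
0 10 [  0. -13.]
8 14 [ -1.6 -14.4]
16 14 [ -2.4 -20. ]
24 14 [ -2.4 -25.7]
32 14 [ -1.6 -31.3]
40 14 [ -0.1 -36.7]
48 14 [  2.2 -41.9]
56 14 [  5.1 -46.7]
60 14 [  6.9 -48.9]
```

View pics/wrist4.png

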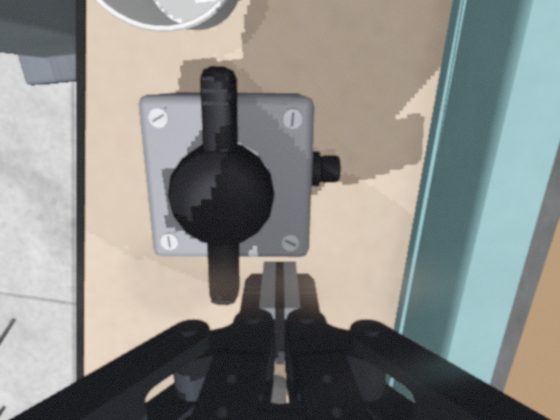

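apply_moves(
  rows=[
    [0,-4,0,0,0,0],
    [0,-7,0,0,0,0],
    [0,-9,0,0,0,0],
    [0,-9,0,0,0,0],
  ],
)

```text
clock: 6.4
ee_pos: [461.5, -317.3, 86.9]
eef_rot: [0.741, 0.672, 0.0, 0.0]
wrist_force: [0.3, -0.8, 0.7]
gripper_width: 0.4
```

apply_moves(
  rows=[
    [-1,-4.4,0,0,0,5],
    [-1.7,-7.8,0,0,0,10],
    [-2.1,-11.2,0,0,0,15],
    [-2.1,-14.8,0,0,0,20],
    [-1.9,-18.3,0,0,0,25],
    [-1.4,-21.7,0,0,0,30],
    [-0.6,-25.2,0,0,0,35],
    [0.5,-28.4,0,0,0,40],
    [1.9,-31.7,0,0,0,45],
    [3.6,-34.7,0,0,0,50],
  ],
)

```text
clock: 7.65
ee_pos: [427.3, -310.5, 86.9]
eef_rot: [0.956, 0.295, -0.0, 0.0]
wrist_force: [0.3, -1.9, -0.7]
gripper_width: -0.3
```

Run:
```python
from h import *
s=get_state();print(s['clock'],s['ee_pos'],s['wrist_force'],s['joints'])
np.save('T5.npy',toolT(s));cv2.imwrite("pics/wrist5.png",get_image("wrist"))
```

```text
7.65 [ 427.31523269 -310.54073585   86.93740535] [ 0.30302393 -1.93204494 -0.69540492] [-7.66694618e-01  4.46949306e-01 -3.90229549e-01  7.33057385e-01
 -3.28780920e-04  1.77680875e+00]
```

View pics/wrist5.png

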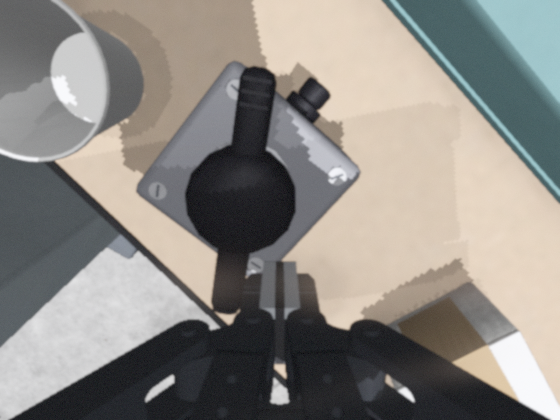

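The head has turned with the finger and looks about 7 mm higher (diameter 104 → 110 px). I'll push slightly further, then back along the arc.

apply_moves(
  rows=[
    [-0.8,-2.7,0,0,0,4],
    [-1.4,-5.4,0,0,0,8],
    [-1.4,-5.4,0,0,0,8],
  ],
)

```text
clock: 8.07
ee_pos: [423.9, -308.2, 87.3]
eef_rot: [0.973, 0.229, 0.0, 0.002]
wrist_force: [2.3, -6.3, -1.1]
gripper_width: -0.3
```

Run:
```python
from h import *
s=get_state();print(s['clock'],s['ee_pos'],s['wrist_force'],s['joints'])
T=toolT(s);np.save('T6.npy',T);cv2.imwrite("pics/wrist6.png",get_image("wrist"))
for d,s_ in((-8,14),(-16,15),(-24,16),(-32,17),(-40,18),(-48,20),(-58,25),(-58,30)):
    t=np.radians(d);c,n=np.cos(t),np.sin(t)
    print(d,(np.array([-38*c-s_*n,-38*n+s_*c])-[-38,13]).round(1))
```

```text
8.075 [ 423.89938786 -308.24577728   87.27670899] [ 2.2573854  -6.31885565 -1.10127655] [-7.67514922e-01  4.38307069e-01 -4.04005095e-01  7.25246607e-01
 -1.28318331e-03  1.91260585e+00]
-8 [2.3 6.2]
-16 [ 5.6 11.9]
-24 [ 9.8 17.1]
-32 [14.8 21.6]
-40 [20.5 25.2]
-48 [27.4 28.6]
-58 [39.1 32.5]
-58 [43.3 35.1]
```

View pics/wrist6.png

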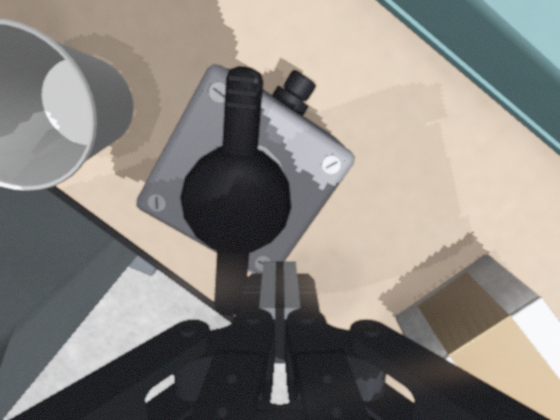

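apply_moves(
  rows=[
    [2.3,6.2,0,0,0,-8],
    [5.6,11.9,0,0,0,-16],
    [9.8,17.1,0,0,0,-24],
    [14.8,21.6,0,0,0,-32],
    [20.5,25.2,0,0,0,-40],
    [27.4,28.6,0,0,0,-48],
    [39.1,32.5,0,0,0,-58],
    [43.3,35.1,-10,0,0,-58],
    [43.3,35.1,-45,0,0,-58],
    [43.3,35.1,-50,0,0,-58],
  ],
)

```text
clock: 9.38
ee_pos: [478.5, -319.7, 139.4]
eef_rot: [0.742, 0.671, 0.0, 0.002]
wrist_force: [-0.6, -0.3, 0.3]
gripper_width: -0.2
```

Run:
```python
from h import *
s=get_state();print(s['clock'],s['ee_pos'],s['wrist_force'],s['joints'])
T=toolT(s);np.save('T7.npy',T);cv2.imwrite("pics/wrist7.png",get_image("wrist"));print(T.round(3))
```

```text
9.375 [ 478.49658725 -319.71906862  139.39606289] [-0.55062359 -0.26263455  0.25954212] [-7.16046024e-01  4.64652472e-01 -1.97578355e-01  9.04864010e-01
 -3.23018238e-05  9.55037327e-01]
[[ 1.00000e-01  9.95000e-01  3.00000e-03  4.78497e+02]
 [ 9.95000e-01 -1.00000e-01 -2.00000e-03 -3.19719e+02]
 [-2.00000e-03  3.00000e-03 -1.00000e+00  1.39396e+02]
 [ 0.00000e+00  0.00000e+00  0.00000e+00  1.00000e+00]]
```

View pics/wrist7.png

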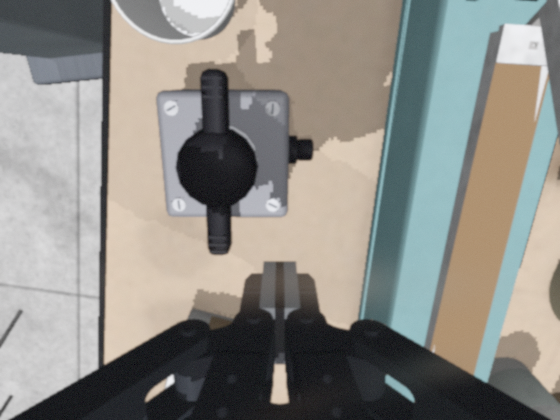

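Run:
```python
from h import *
for f,T,cx in(('3',np.load('T3.npy'),203),('7',np.load('T7.npy'),217)):
    im=cv2.imread(f'pics/wrist{f}.png');m=(im.max(2)<62).astype(np.uint8);w=np.zeros_like(m);w[60:262,150:268]=1;m&=w
    n,l,st,ce=cv2.connectedComponentsWithStats(m);i=1+st[1:,4].argmax();x,y,ww,h,_=st[i]
    print(f,st[i])
    for z in(72,79,86):
        A=ray('wrist',(cx-3,y-.5),z,T);B=ray('wrist',(cx+3,y+h-.5),z,T);print(z,np.hypot(*(A-B)[:2]),((A+B)/2)[:2])
# reset measure in wrist1
im=cv2.imread('pics/wrist1.png');cv2.imwrite('pics/crop_r.png',cv2.resize(im[20:135,0:115],(800,800)[:2] if 0 else (600,600),interpolation=cv2.INTER_CUBIC))
```

```text
3 [ 164   73   79  177 6112]
72 91.89361344540673 [ 450.93478015 -277.55630613]
79 88.50926365784119 [ 452.51800119 -276.19497055]
86 85.12491387027559 [ 454.10122224 -274.83363497]
7 [ 177   70   81  182 6316]
72 95.2840495222428 [ 449.74826516 -279.13537562]
79 91.8051708266019 [ 451.05027216 -277.73439254]
86 88.32629213096095 [ 452.35227916 -276.33340946]
```

View pics/crop_r.png

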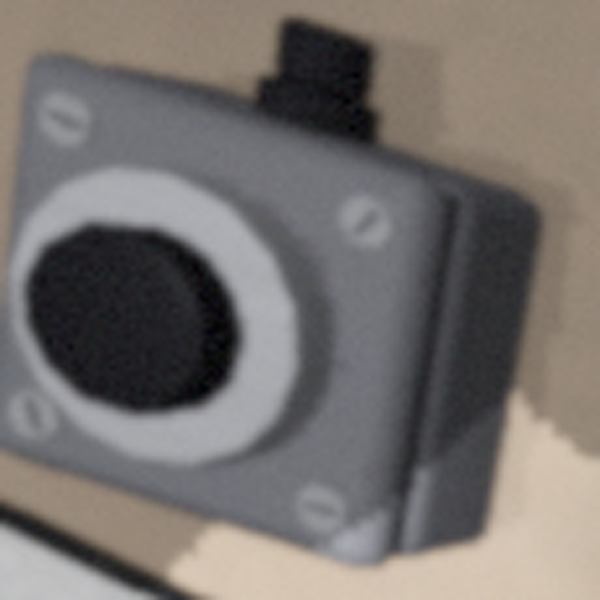

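Confirmed popped: the ear span is 91.8 mm and the centre (451.0, −277.7) at z = 79, where earlier both fitted z = 72. Now I'll check the clearance to the machines near the reset.

Run:
```python
from h import *
im=cv2.imread('pics/top0.png')
cv2.imwrite('pics/crop_m.png',cv2.resize(im[60:215,60:260],(800,620)[:2] if 0 else (774,600),interpolation=cv2.INTER_CUBIC))
for uv in((218,157),(170,150),(150,137),(238,80)):print(uv,ray('top',uv,0),ray('top',uv,200))
```

```text
(218, 157) [581.5859188  -87.98375034   0.        ] [ 548.72722662 -108.3167816   200.        ]
(170, 150) [599.3232779   58.04640781   0.        ] [564.24711281  19.45711201 200.        ]
(150, 137) [637.62278992 120.00086543   0.        ] [597.75853152  73.666204   200.        ]
(238, 80) [ 821.31487759 -142.13350145    0.        ] [ 758.48597005 -155.69688873  200.        ]
```

View pics/crop_m.png

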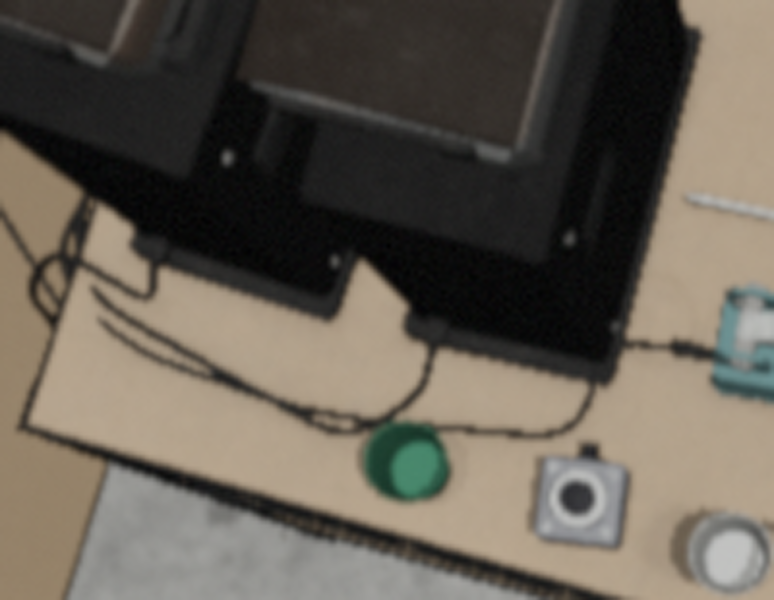

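The machines' front is at x ≳ 575, about 100 mm clear of the reset button. Going above it, passing over the cup at height.

apply_moves(
  rows=[
    [10,0,-25,0,0,0],
    [45,-4,-40,0,0,0],
    [85,-8,-40,0,0,0],
    [125,-12,-40,0,0,0],
    [165,-16,-40,0,0,0],
    [205,-20,-40,0,0,0],
    [235,-23,-40,0,0,0],
    [246,-23.7,-40,0,0,0],
    [246,-23.7,-40,0,0,0],
    [246,-23.7,-40,0,0,0],
  ],
)

```text
clock: 10.68
ee_pos: [477.8, -72.5, 176.7]
eef_rot: [0.741, 0.672, -0.0, 0.0]
wrist_force: [-0.3, -0.2, 0.3]
gripper_width: -0.2
```

Run:
```python
from h import *
s=get_state();print(s['clock'],s['ee_pos'],s['wrist_force'],s['joints'])
T=toolT(s);np.save('T8.npy',T);im=get_image("wrist");cv2.imwrite("pics/wrist8.png",im);print(T.round(3))
m=(im.max(2)<55).astype(np.uint8);m[260:]=0
n,l,st,ce=cv2.connectedComponentsWithStats(m)
for i in range(1,n):
    if st[i,4]>200: print(st[i],ce[i],ray('wrist',ce[i],67,T))
```

```text
10.675 [477.76858663 -72.48917142 176.66536396] [-0.31956091 -0.1634269   0.33055431] [-3.01810654e-01  2.69990444e-01 -3.87288241e-01  9.13557795e-01
 -3.15321824e-04  1.36727093e+00]
[[ 9.80000e-02  9.95000e-01 -0.00000e+00  4.77769e+02]
 [ 9.95000e-01 -9.80000e-02 -0.00000e+00 -7.24890e+01]
 [-0.00000e+00 -0.00000e+00 -1.00000e+00  1.76665e+02]
 [ 0.00000e+00  0.00000e+00  0.00000e+00  1.00000e+00]]
[  401     0   159   260 28272] [501.45005659 123.46346208] [617.05919233 -30.19701805  67.        ]
```

View pics/wrist8.png

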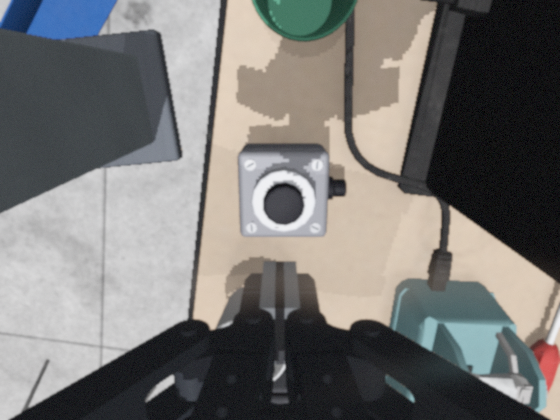

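Run:
```python
from h import *
T=np.load('T8.npy');im=cv2.imread('pics/wrist8.png')
m=(im.max(2)<75).astype(np.uint8);w=np.zeros_like(m);w[175:232,255:316]=1;m&=w
n,l,st,ce=cv2.connectedComponentsWithStats(m)
for i in range(1,n):
    if st[i,4]>100: print(st[i],ce[i],ray('wrist',ce[i],67,T))
x0,x1=264.5,304.5
print(np.hypot(*(ray('wrist',(x0,204),67,T)-ray('wrist',(x1,204),67,T))[:2]))
print('screws',ray('wrist',((250+317+252+315)/4,(165+165+228+228)/4),45,T))
print('proj axis',proj('wrist',(T@[0,0,109,1])[:3],T))
```

```text
[265 183  38  40 543] [287.03499079 201.38305709] [482.5646303 -66.9110265  67.       ]
26.063535216066786
screws [480.18749506 -69.92991297  45.        ]
proj axis (np.float64(280.5105125851492), np.float64(210.53100348851373))
```

Run:
```python
from h import *
im=cv2.imread('pics/wrist8.png')
cv2.imwrite('pics/crop8.png',cv2.resize(im[135:245,225:355],None,fx=5,fy=5,interpolation=cv2.INTER_CUBIC))
```

```text
(no output)
```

View pics/crop8.png

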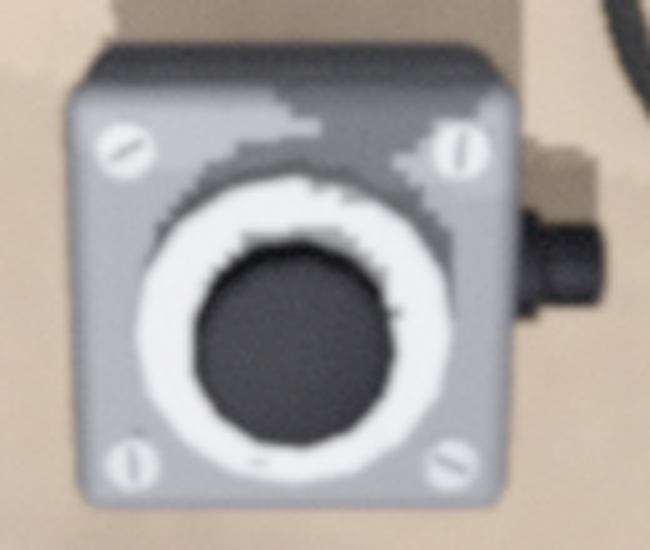

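Run:
```python
from h import *
T=np.load('T8.npy')
a=ray('wrist',(284.3,204.3),67,T);b=ray('wrist',(283.5,196.5),45,T);print(a,b)
d=(a+b)/2-T[:3,3];print(T[:3,:3].T@d)
```

```text
[480.60801743 -68.7195099   67.        ] [480.18749506 -69.92991297  45.        ]
[  3.44346432   2.31839727 120.66409568]
```

Button top is at about (480.5, −70), consistent with the box centre. I'll press it down and let it spring back.

apply_moves(
  rows=[
    [2.8,2.3,25,0,0,0],
    [2.8,2.3,50,0,0,0],
    [2.8,2.3,70,0,0,0],
    [2.8,2.3,82,0,0,0],
    [2.8,2.3,87,0,0,0],
    [2.8,2.3,90,0,0,0],
    [2.8,2.3,93,0,0,0],
    [2.8,2.3,95.5,0,0,0],
    [2.8,2.3,97,0,0,0],
    [2.8,2.3,97,0,0,0],
  ],
)

```text
clock: 11.98
ee_pos: [480.7, -69.3, 80.1]
eef_rot: [0.741, 0.672, 0.0, 0.0]
wrist_force: [-0.7, -1.4, 4.8]
gripper_width: -0.2
```

apply_moves(
  rows=[
    [0,0,1,0,0,0],
    [0,0,1.5,0,0,0],
    [0,0,1.5,0,0,0],
  ],
)

```text
clock: 12.35
ee_pos: [480.8, -69.3, 79.8]
eef_rot: [0.741, 0.672, 0.0, 0.001]
wrist_force: [-5.3, 0.5, 22.5]
gripper_width: -0.1
```

The force rose sharply to 22.5 N at z 79.8, so the button bottomed out fully in. Now I'll retract straight up.

apply_moves(
  rows=[
    [0,0,-5,0,0,0],
    [0,0,-12,0,0,0],
    [0,0,-30,0,0,0],
    [0,0,-60,0,0,0],
    [0,0,-99,0,0,0],
    [0,0,-99,0,0,0],
    [0,0,-99,0,0,0],
  ],
)

```text
clock: 13.22
ee_pos: [479.9, -68.8, 176.9]
eef_rot: [0.741, 0.672, -0.0, -0.0]
wrist_force: [0.2, 0.1, 0.4]
gripper_width: -0.0
```

Run:
```python
from h import *
s=get_state();print(s['clock'],s['ee_pos'],s['wrist_force'])
a=get_image("wrist");b=get_image("top")
cv2.imwrite('pics/final.png',np.hstack([cv2.resize(a[135:245,225:355],(390,330)),cv2.resize(b[165:225,220:310],(405,330)[:2] if 0 else (405,330))]))
cv2.imwrite('pics/top9.png',b)
```

```text
13.225 [479.93270834 -68.84438759 176.9025705 ] [0.21312901 0.09857512 0.37940076]
```

View pics/final.png

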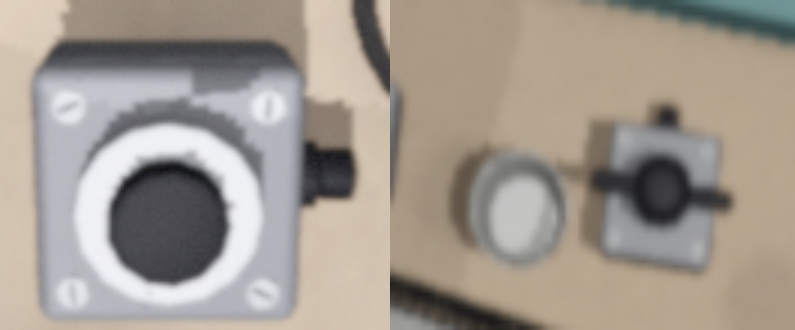

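View pics/top9.png

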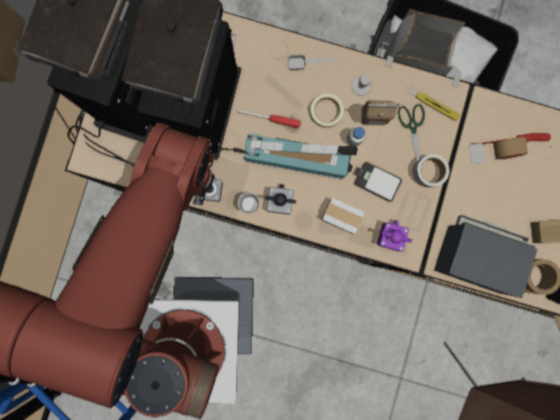

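The reset button is back out: its dark face is 39–40 px across, as before. The stop head is out at its rest angle, and the white cup (249,203), carton and scale stand where they were. The arm touches nothing, so I'm handing in.

```bash
python3 -c "
from station import *
print(finish_job())"
```

```text
the job is handed in; nothing more can be done
None
```

The start-of-shift check is done in the order asked, and I handed it in at about 13.3 s, well under the 51 s limit. No verdict was reported.

- **Stop button pressed:** it latched in. The fingertip reached 84 mm above the bench at about 11 N, and a close picture afterwards showed the ears at the latched height.
- **Stop button released:** I pushed the ear on the side away from the white cup round clockwise, about 58° of finger travel. The head popped out and turned back to rest. The ear span then fitted the "out" height (91.8 mm measured, 92 mm expected).
- **Reset button:** I pressed it only after that check. It bottomed out at 6 mm, where the force jumped from 5 N to 22 N, and the last picture shows it sprung back.
- **Bystanders:** in the last top view the white cup, carton, scale and purple look-alike stand where they were, and the arm touches nothing. The arm hid the green cup in that picture; the tool stayed well clear of it.

Two readings were less clean:
- The reset button's position differed by about 4 mm between views, so I used a middle value, and the press landed properly.
- The push on the ear rose to about 7 N at the end of the turn, above the 1 to 2 N stated; the button had by then already popped out.

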